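# Brush out the small jar

### The arm

A 7-joint arm with a two-finger parallel gripper is mounted at the origin on the work surface. World frame = base frame: x ahead of the robot, y to its left, z up, the work surface at z = 0. Lengths are in mm, angles in rad, forces in N, time in s.
With the tool pointing down it reaches from about 400 to 875 mm from the base axis. Payload 4.4 kg.
Tool frame: the origin (TCP) lies midway between the tips of the shut fingers; the grasp point (between the pads) lies 19 mm behind it; z points along the fingers, y is the line along which they close (so a half turn about z gives the same grasp; the last joint's range is limited). The gripper opens to 85 mm and grips with 20 to 120 N. Pads are 22 mm wide; open, the fingers measure 114 mm over their backs; the gripper's body (76 mm by 85 mm) begins 54 mm behind the grasp point. The pads swing forward as they close: fully open they stand 13 mm farther back than shut.
Start: joints at [-1.315, 0.628, 0.038, 1.517, -0.027, 0.996, -0.02], TCP at [205.555, 616.656, 231.313] pointing down, gripper open.
Joint ranges: [-3.06, 3.06], [-0.37, 2.12], [-1.25, 1.32], [0.18, 2.47], [-1.1, 4.24], [0.23, 1.98], [-2.94, 2.94]. Speed limits (rad/s): [2.57, 2.57, 3.14, 3.14, 3.14, 3.14, 3.14].

### API

Orientations are given as [roll, pitch, yaw] about the fixed x, y, z axes, in that order (R = Rz(yaw) Ry(pitch) Rx(roll)).
In Python, from cell import monitor, cams, ctrl gives the robot as it stands.
- The arm moves only by the tool drive_tool, never from a script. Its argument "motion" is a list of rows, each an object with "fingers": the opening, from 0 (shut) to 1 (fully open); "linear": the shift along the tool's x, y, z in m, a list of three; "twist": the turn about the tool's z in rad. In form: [{"fingers": fingers, "linear": [x, y, z], "twist": twist}, ...]. A call has 1 to 5 rows; each row shifts and turns the commanded pose from where the row before left it, along the tool's axes as they then stand; what a row does not reach is not made up. A row lasts 1/12 s, in which the tool goes at most 41.7 mm and 7.16 degrees, less where a joint would pass 70% of its speed; a pose out of reach is approached as far as the arm can. A call with a gripper value outside its range is refused whole. The fingers move at their own pace and stop on an object; the grip force is fixed at half the most. Time passes only in rows, so rows that do not move let the fingers close. It gives the time, the measured TCP pose, the force, the opening and the grip force at its end, in the units of the state.
- monitor.read_state(): the state, without advancing time (a new reading comes with each control period).
- cams.get_image(name): name is "side" or "top" or "wrist"; returns a dict with "color" (400x640x3 uint8, blue, green, red), "K" (3x3 intrinsics, pixels), "k1" (the pictures are not rectified: a ray, as slopes to the right and down, at radius r is drawn at 1 + k1 r^2 times it, then the intrinsics apply), "R" (3x3) and "t" (3): a world point X has camera coordinates R X + t. Camera axes: x right, y down, z forward; pixel columns grow to the right and rows downward; lengths in mm; the calibration is good to about 2 mm. A picture is of the moment at which its call begins. There is no depth.
- ctrl.finish_job(): hands the job in; it is judged then, once.
The state is a dict: "clock": time; "qpos": joint angles; "qd": joint speeds; "tau": joint torques, N m; "eef_pos": TCP position; "tool_rot": TCP orientation; "force": force on the tool from outside, world axes, zero at the start; "torque": the same for the moment, N m; "width": finger opening in mm; "gripper_force": force on a finger pad.
Only numpy, scipy, OpenCV 4.12 (cv2) and the standard library are available. Lean on these libraries where they do the work, as an engineer would, in place of code of your own. Each camera call takes 0.05 s, during which the arm holds its last target. There are 200 camera calls.

### The job

Take the bottle brush with the straight round wooden handle out of its steel holder and dip its bristle head well past halfway down into the small white jar without a handle, for a moment. Then set the brush gently back in the holder it came from, all the way down on its disc, and let go; do not drop it, and leave the jar and the handled mug standing where they are.

Things in the scene. Friction and masses are not known exactly. Their poses are not given: they have to be found in the camera images.
- brush: Loose bottle brush, 120 g, upright in its holder, round: any grip yaw. Origin: centre of its lower (bristle) end, z up along the handle. Heights from there, mm: grey bristles dia 26, 0 to 45; steel stem dia 8 to 85; white disc dia 72, 85 to 91, which rests on the holder's rim; straight wooden handle dia 24, 91 to 155. The similar brush with a loop handle in a like holder is not the one.
- holder: The brush's holder: upright steel tube fixed to the table, 95 mm tall, outer dia 62, bore 50, foot dia 84 and 6 thick, inner floor at 6 mm. Origin: centre of its underside on the table, z up. With the brush seated (disc on rim), the brush's origin is 10 mm above this one. An identical holder nearby carries the other brush.
- jar: The jar to dip into: loose plain white ceramic pot, straight round wall, no handle, open top, 75 mm tall, outer diameter 72, inner diameter 64 mm, inner floor 5 mm above its underside, about 300 g. Origin: centre of its underside, on the table; z up.
- mug: Not to be used: loose white ceramic mug with a handle on its +y side, 85 mm tall, outer diameter 76, handle reaching 75 mm from the axis, about 320 g. Origin: centre of its underside, on the table; z up.
There are look-alikes about, which are no part of the job. Leave any blue or green look-alike of the brush alone.

How it is judged (in metres and radians):
On the way, in this order (a step that is already met when the one before it is completed fails the run):
1. the brush is gripped and lifted clear of its holder (its lower end above the holder's rim) (z of brush in the frame of holder above 0.095 m and contact force between brush and the fingers above 0.5 N), for 0.05 s.
2. the brush, held by the fingers and upright within 20 degrees, has its lower end inside the jar, more than half way down (less than 40 mm above the jar's underside), for 0.2 s (horizontal distance between brush and jar below 0.032 m and z of brush in the frame of jar below 0.04 m and angle between brush's own z axis and vertical below 0.35 rad and contact force between brush and the fingers above 0.5 N), for 0.2 s.
At the end, for the whole second after the job is handed in: The brush is back in its own holder with its disc down on the rim (within 6 mm of the seated height, within 16 mm of the holder's axis, upright within 7 degrees) and at rest; jar and mug stand upright within 30 mm of where they began (horizontal distance between brush and holder below 0.016 m and z of brush in the frame of holder between 0.004 and 0.016 m and angle between brush's own z axis and vertical below 0.12 rad and linear speed of brush below 0.02 m/s and distance of each of jar, mug from where it was at the start of the episode below 0.03 m and angle between each of jar, mug's own z axis and vertical below 0.17 rad); the robot touches nothing.
It fails at once if the brush is let go of while more than 40 mm above its seat in the holder (dropped) (z of brush in the frame of holder above 0.05 m and contact force between brush and the fingers below 0.05 N).
It fails at once if the jar is shoved more than 30 mm or tipped more than 20 degrees (distance of jar from where it was at the start of the episode above 0.03 m or angle between jar's own z axis and vertical above 0.35 rad).
It fails at once if the mug is shoved more than 30 mm or tipped more than 20 degrees (distance of mug from where it was at the start of the episode above 0.03 m or angle between mug's own z axis and vertical above 0.35 rad).
It also fails if it takes over 58 s, if anything falls off the work surface, if the arm or the gripper's body presses on something with over 40 N, if the wrist force passes 120 N, or if a joint passes its speed limit or range.

## Working session

There is one attempt and no reset: what is moved stays moved. The work goes in short steps, Python scripts to look and compute and a tool call to move; the robot and the scene stay as the last step left them, time stands still between calls to the robot, and variables do not carry over. Pictures are saved under pics/ and viewed, at most 12 in all, crops included, and the job is handed in when it is done.

Besides the shell and the picture viewer there is one more tool, called after ">>>" by a JSON object that holds its "fn" and its "kwargs". drive_tool: Moves the arm, as the interface text tells. Its arguments: {"type":"object","properties":{"motion":{"type":"array"}},"required":["motion"]}

```bash
mkdir -p pics; cat > h.py <<'E'
import numpy as np, cv2, pickle
from cell import monitor, cams, ctrl
def snap(n,f):
    d=cams.get_image(n); cv2.imwrite(f'pics/{f}.png',d['color']); pickle.dump(d,open(f'pics/{f}.pkl','wb')); return d
def ray(f,u,v):
    d=pickle.load(open(f'pics/{f}.pkl','rb')); K=np.array(d['K'],float); R=np.array(d['R']); t=np.array(d['t'])
    p=cv2.undistortPoints(np.array([[[u,v]]],float),K,np.array([d['k1'],0,0,0,0.]))[0,0]
    return -R.T@t, R.T@np.array([p[0],p[1],1])
def onz(f,u,v,z):
    o,d=ray(f,u,v); return o+d*(z-o[2])/d[2]
def tri(*obs):
    A=0;b=0
    for f,u,v in obs:
        o,d=ray(f,u,v); d=d/np.linalg.norm(d); P=np.eye(3)-np.outer(d,d); A=A+P; b=b+P@o
    X=np.linalg.solve(A,b); return X
def proj(f,X):
    d=pickle.load(open(f'pics/{f}.pkl','rb')); c=np.array(d['R'])@X+np.array(d['t']); s=c[:2]/c[2]; s=s*(1+d['k1']*(s@s)); return (np.array(d['K'])@[s[0],s[1],1])[:2]
E
python3 - <<'E'
from h import *
for n in ['side','top','wrist']:
    d=snap(n,n+'0'); print(n,-np.array(d['R']).T@d['t'],np.array(d['R'])[2],d['k1'],d['K'][0][0])
print(monitor.read_state())
a=cv2.imread('pics/side0.png');b=cv2.imread('pics/top0.png')
cv2.imwrite('pics/both.png',cv2.resize(np.vstack([a,b]),(800,600)) if 0 else np.vstack([a,b])[:600])
E
```

```text
side [ 260.51689869 -471.49705008  764.30132795] [ 0.23871231  0.59576182 -0.76686654] 0.005328326794635874 403.70841754444774
top [ 328.15709418   77.08709713 1251.50174818] [ 0.12179789  0.02128671 -0.99232664] -0.001146900618596758 451.7131002926415
wrist [130.36508503 641.43248542 372.99137028] [ 0.29760846 -0.10112286 -0.94931732] -0.03189747983924167 304.05996684050876
{'clock': 0.15, 'qpos': array([-1.31482678,  0.6291137 ,  0.03845088,  1.51811963, -0.02698893,
        0.99629285, -0.01999237]), 'qd': array([ 0.00140577, -0.00102005,  0.00046638, -0.00465551, -0.00045189,
        0.00064689,  0.00055464]), 'tau': array([ 6.33158270e-04, -5.63799155e+01,  1.22719087e+00, -1.93653864e+01,
        1.10754863e-02,  7.28136452e-03,  1.60633550e-05]), 'eef_pos': array([205.38697422, 616.21263574, 230.61929367]), 'tool_rot': array([-3.14017711e+00,  1.56539526e-05,  2.81983519e+00]), 'force': array([-0.03483108,  1.14041603, -0.25054293]), 'torque': array([-0.01797372,  0.01518072,  0.03997754]), 'gripper_force': 0.0, 'width': 85.23317969461826}
```

View pics/top0.png

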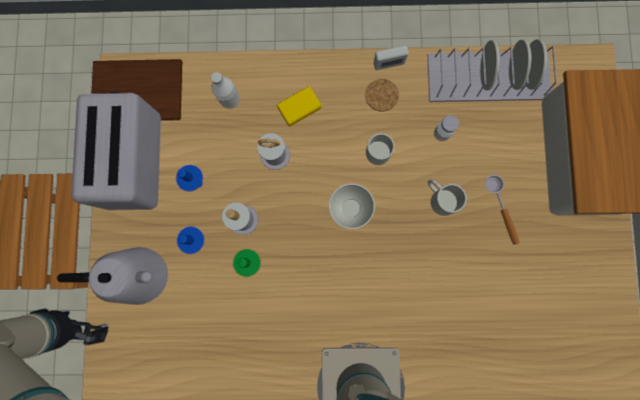

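View pics/side0.png

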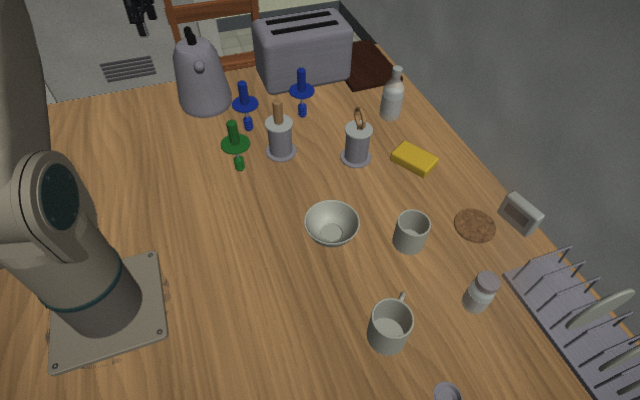

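The straight-handled brush is at top (237,215) and side (278,118). The jar is at top (380,149) and side (411,232). The mug is at top (449,198). I'll enlarge these.

```bash
python3 - <<'E'
from h import *
a=cv2.imread('pics/side0.png');b=cv2.imread('pics/top0.png')
def c(i,x,y): # 80x60 crop at x5
    return cv2.resize(i[y:y+60,x:x+80],(400,300),interpolation=cv2.INTER_CUBIC)
o=np.vstack([np.hstack([c(b,200,190),c(b,340,120)]),np.hstack([c(a,240,100),c(a,370,200)])])
for x in range(0,800,50): o[::, x]=(0,0,255) if x%100==0 else o[:,x]
for y in range(0,600,100): o[y]=(0,0,255)
cv2.imwrite('pics/crop.png',o)
E
```

```text
(no output)
```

View pics/crop.png

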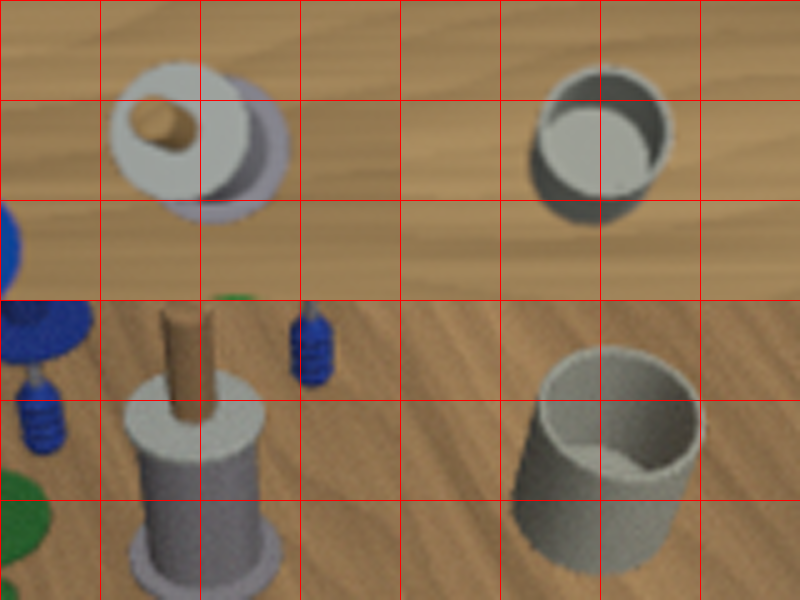

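The crops show, in pixels:

| Feature | Top | Side |
|---|---|---|
| Brush disc centre | (236,216.2) | (279,123) |
| Handle top | (230.6,213.6) | (277.6,101.6) |
| Jar rim centre | (381.2,146.4) | (414.2,222.6) |

```bash
python3 - <<'E'
from h import *
for n,o in dict(disc=(('top0',236,216.2),('side0',279,123)),handle=(('top0',230.6,213.6),('side0',277.6,101.6)),jar=(('top0',381.2,146.4),('side0',414.2,222.6))).items():
    X=tri(*o); print(n,X.round(1),[(proj(f,X)-[u,v]).round(1) for f,u,v in o])
print(onz('top0',236,216.2,101),onz('top0',242.4,220,6),onz('top0',230.6,213.6,165),onz('top0',381.2,146.4,75))
print('mug',onz('top0',449.5,199,85),'bowl',onz('top0',351,206,60))
E
```

```text
disc [450.9 318.2  98.7] [array([ 0.1, -0.6]), array([-0.6,  0.1])]
handle [451.  317.5 164.9] [array([ 0.2, -0.8]), array([-0.9,  0.1])]
jar [635.2 -63.1  74.1] [array([ 0.2, -0.6]), array([-0.7,  0.1])]
[449.14072189 317.99224717 101.        ] [448.27733617 319.88459781   6.        ] [448.93640202 317.85328327 165.        ] [633.4822389  -62.34067646  75.        ]
mug [ 488.36839567 -233.82902882   85.        ] bowl [476.66889135  20.22575947  60.        ]
```

```bash
python3 - <<'E'
from h import *
print('knob',tri(('top0',146,277),('side0',199,66)),'handle',tri(('top0',106,278),('side0',190,36)))
for u,v in [(168,275),(135,303),(100,290)]: print(u,v,[onz('top0',u,v,z).round() for z in (0,120,220)])
print('green',onz('top0',247,263,90),'blue',onz('top0',190,240,90))
E
```

```text
knob [299.68483169 515.74117652 174.86108063] handle [298.97123797 589.86059124 219.24995306]
168 275 [array([299., 526.,   0.]), array([302., 483., 120.]), array([304., 447., 220.])]
135 303 [array([224., 615.,   0.]), array([234., 563., 120.]), array([242., 520., 220.])]
100 290 [array([260., 714.,   0.]), array([266., 653., 120.]), array([272., 602., 220.])]
green [329.38807383 290.54631991  90.        ] blue [389.99535718 439.03486139  90.        ]
```

View pics/wrist0.png

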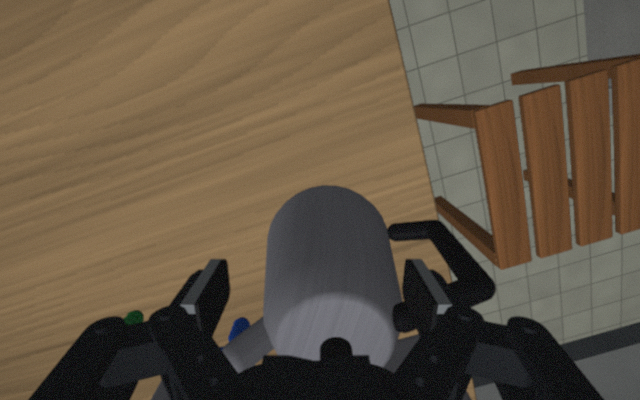

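The wrist view shows the kettle right beside the gripper, around (330,270), with its top near z 220. I'll lift first, then traverse.

>>> {"fn": "drive_tool", "kwargs": {"motion": [{"fingers": 1, "linear": [0, 0, -0.035], "twist": 0}, {"fingers": 1, "linear": [0, 0, -0.04], "twist": 0}, {"fingers": 1, "linear": [0, 0, -0.04], "twist": 0}, {"fingers": 1, "linear": [0, 0, -0.035], "twist": 0}, {"fingers": 1, "linear": [0, 0, 0], "twist": 0}]}}

```text
clock: 0.57
eef_pos: [206.7, 619.8, 389.6]
tool_rot: [3.128, -0.0, 2.82]
force: [-0.1, -0.6, -0.1]
width: 85.5
gripper_force: 0.0
```

>>> {"fn": "drive_tool", "kwargs": {"motion": [{"fingers": 1, "linear": [-0.032, -0.02, 0], "twist": 0}, {"fingers": 1, "linear": [-0.032, -0.02, 0], "twist": 0}, {"fingers": 1, "linear": [-0.032, -0.02, 0], "twist": 0}, {"fingers": 1, "linear": [-0.032, -0.02, 0], "twist": 0}, {"fingers": 1, "linear": [-0.032, -0.02, 0], "twist": 0}]}}

```text
clock: 0.98
eef_pos: [326.4, 469.5, 380.8]
tool_rot: [-3.141, -0.0, 2.82]
force: [-0.4, 1.2, 0.0]
width: 85.2
gripper_force: 0.0
```

>>> {"fn": "drive_tool", "kwargs": {"motion": [{"fingers": 1, "linear": [-0.032, -0.02, 0], "twist": 0}, {"fingers": 1, "linear": [-0.032, -0.02, 0], "twist": 0}, {"fingers": 1, "linear": [-0.032, -0.02, 0], "twist": 0}, {"fingers": 1, "linear": [-0.032, -0.02, 0], "twist": 0}, {"fingers": 1, "linear": [0, 0, 0], "twist": 0}]}}

```text
clock: 1.4
eef_pos: [428.0, 346.2, 381.3]
tool_rot: [-3.138, 0.006, 2.807]
force: [0.0, -1.1, -0.1]
width: 85.6
gripper_force: 0.0
```

```bash
cat >> h.py <<'E'
from scipy.spatial.transform import Rotation as Ro
def togo(X):
    s=monitor.read_state(); R=Ro.from_euler('xyz',s['tool_rot']).as_matrix()
    print(round(s['clock'],2),s['eef_pos'].round(1),s['tool_rot'].round(3),'F',s['force'].round(1),'w',round(s['width'],1),s['gripper_force'],'togo',(R.T@(np.array(X)-s['eef_pos'])).round(1))
E
python3 - <<'E'
from h import *
togo([450.3,318,121]); snap('wrist','w1'); snap('top','t1')
E
```

```text
1.4 [428.  346.2 381.3] [-3.138  0.006  2.807] F [ 0.  -1.1 -0.1] w 85.6 0.0 togo [-28.9 -18.3 260.5]
```

View pics/w1.png

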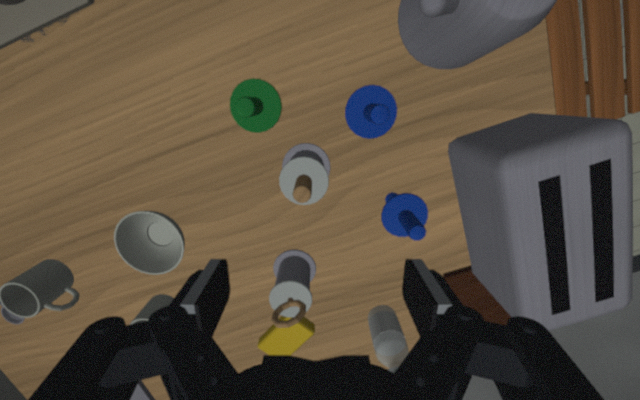

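The wrist view shows the brush handle top at about (302.5,195) and the disc centre at (304,179). I'll cross-check these against the fixed cameras.

```bash
python3 - <<'E'
from h import *
print(tri(('top0',230.6,213.6),('side0',277.6,101.6),('w1',302.5,195)),onz('w1',302.5,195,165),onz('w1',304,179,101))
togo([450.3,318,121])
E
```

```text
[451.96133151 318.55628983 164.07905232] [453.33398249 319.31926832 165.        ] [449.45288137 319.94230788 101.        ]
1.5 [422.9 353.1 381. ] [-3.141 -0.     2.815] F [-1.2  0.1  0.5] w 85.6 0.0 togo [-37.2 -24.3 260. ]
```

>>> {"fn": "drive_tool", "kwargs": {"motion": [{"fingers": 1, "linear": [-0.0145, -0.0085, 0], "twist": 0}, {"fingers": 1, "linear": [-0.0145, -0.0085, 0], "twist": 0}, {"fingers": 1, "linear": [0, 0, 0.04], "twist": 0}, {"fingers": 1, "linear": [0, 0, 0.04], "twist": 0}, {"fingers": 1, "linear": [0, 0, 0.04], "twist": 0}]}}

```text
clock: 1.92
eef_pos: [443.0, 331.3, 260.3]
tool_rot: [3.139, 0.0, 2.822]
force: [0.2, 1.4, -0.6]
width: 85.0
gripper_force: 0.0
```

>>> {"fn": "drive_tool", "kwargs": {"motion": [{"fingers": 1, "linear": [0, 0, 0.02], "twist": 0}, {"fingers": 1, "linear": [0, 0, 0], "twist": 0}, {"fingers": 1, "linear": [0, 0, 0], "twist": 0}, {"fingers": 1, "linear": [0, 0, 0], "twist": 0}]}}

```text
clock: 2.25
eef_pos: [444.4, 331.2, 242.7]
tool_rot: [3.139, 0.001, 2.821]
force: [-0.2, 0.2, 0.6]
width: 85.2
gripper_force: 0.0
```

```bash
python3 - <<'E'
from h import *
togo([450.3,318,121]); snap('wrist','w2')
a=cv2.imread('pics/w2.png'); cv2.imwrite('pics/w2c.png',a)
E
```

```text
2.25 [444.4 331.2 242.7] [3.139e+00 1.000e-03 2.821e+00] F [-0.2  0.2  0.6] w 85.2 0.0 togo [ -9.6 -10.9 121.7]
```

View pics/w2.png

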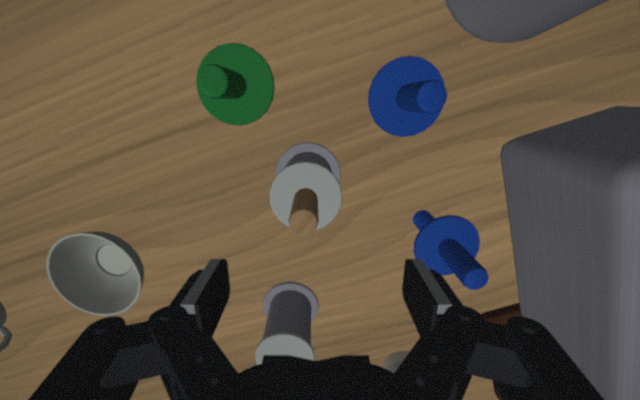

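The arm has settled. The wrist view shows the handle top at (303.5,221) and the disc at (306,196).

```bash
python3 - <<'E'
from h import *
print(tri(('top0',230.6,213.6),('side0',277.6,101.6),('w2',303.5,221)),onz('w2',303.5,221,165),onz('w2',306,196,101))
togo([450.5,318.5,121])
E
```

```text
[451.27305421 318.4548957  163.88491463] [451.01864488 319.170929   165.        ] [450.71008065 319.44957725 101.        ]
2.3 [444.7 331.1 243.2] [3.138e+00 2.000e-03 2.821e+00] F [-0.2 -0.   0.3] w 85.2 0.0 togo [ -9.2 -10.5 122.2]
```

>>> {"fn": "drive_tool", "kwargs": {"motion": [{"fingers": 1, "linear": [-0.0095, -0.01, 0], "twist": 0}, {"fingers": 1, "linear": [0, 0, 0.03], "twist": 0}, {"fingers": 1, "linear": [0, 0, 0.03], "twist": 0}, {"fingers": 1, "linear": [0, 0, 0], "twist": 0}, {"fingers": 1, "linear": [0, 0, 0], "twist": 0}]}}

```text
clock: 2.72
eef_pos: [450.0, 316.0, 181.6]
tool_rot: [-3.14, -0.001, 2.819]
force: [0.2, 0.0, 0.4]
width: 85.3
gripper_force: 0.0
```

>>> {"fn": "drive_tool", "kwargs": {"motion": [{"fingers": 1, "linear": [0, 0, 0.02], "twist": 0}, {"fingers": 1, "linear": [0, 0, 0.02], "twist": 0}, {"fingers": 1, "linear": [0, 0, 0.02], "twist": 0}, {"fingers": 1, "linear": [0, 0, 0], "twist": 0}, {"fingers": 1, "linear": [0, 0, 0], "twist": 0}]}}

```text
clock: 3.13
eef_pos: [450.7, 317.3, 122.7]
tool_rot: [3.141, 0.001, 2.82]
force: [-0.2, 0.4, 0.5]
width: 85.1
gripper_force: 0.0
```

```bash
python3 - <<'E'
from h import *
togo([450.7,318.8,121]); a=snap('wrist','w3')['color']; b=snap('side','s3')['color']
cv2.imwrite('pics/c3.png',np.hstack([a[150:,120:520],cv2.resize(b[60:185,210:335],(250,250),interpolation=2)]))
E
```

```text
3.13 [450.7 317.3 122.7] [3.141e+00 1.000e-03 2.820e+00] F [-0.2  0.4  0.5] w 85.1 0.0 togo [0.5 1.4 1.7]
```

View pics/c3.png

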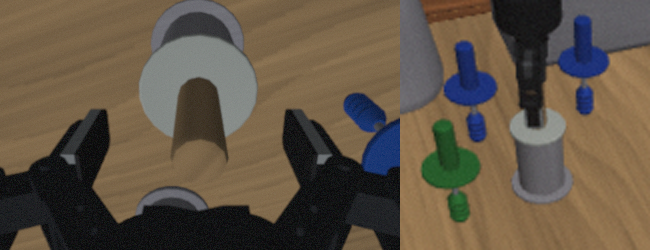

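The handle, with its top at about (198,160), stands midway between the pads, at about (87,140) and (305,140). Closing now.

>>> {"fn": "drive_tool", "kwargs": {"motion": [{"fingers": 0, "linear": [0, 0.001, 0.001], "twist": 0}, {"fingers": 0, "linear": [0, 0, 0], "twist": 0}, {"fingers": 0, "linear": [0, 0, 0], "twist": 0}, {"fingers": 0, "linear": [0, 0, 0], "twist": 0}, {"fingers": 0, "linear": [0, 0, 0], "twist": 0}]}}

```text
clock: 3.65
eef_pos: [450.2, 318.0, 120.5]
tool_rot: [3.141, 0.0, 2.82]
force: [-0.1, -0.3, 0.6]
width: 25.8
gripper_force: 0.5
```

>>> {"fn": "drive_tool", "kwargs": {"motion": [{"fingers": 0, "linear": [0, 0, 0], "twist": 0}, {"fingers": 0, "linear": [0, 0, 0], "twist": 0}, {"fingers": 0, "linear": [0, 0, 0], "twist": 0}, {"fingers": 0, "linear": [0, 0, 0], "twist": 0}, {"fingers": 0, "linear": [0, 0, 0], "twist": 0}]}}

```text
clock: 4.07
eef_pos: [450.3, 318.2, 120.6]
tool_rot: [3.141, 0.0, 2.82]
force: [0.2, 0.3, 4.7]
width: 22.3
gripper_force: 58.5
```

>>> {"fn": "drive_tool", "kwargs": {"motion": [{"fingers": 0, "linear": [0, 0, -0.02], "twist": 0}, {"fingers": 0, "linear": [0, 0, -0.03], "twist": 0}, {"fingers": 0, "linear": [0, 0, -0.03], "twist": 0}, {"fingers": 0, "linear": [0, 0, -0.03], "twist": 0}, {"fingers": 0, "linear": [0, 0, -0.03], "twist": 0}]}}

```text
clock: 4.48
eef_pos: [449.6, 317.4, 260.9]
tool_rot: [-3.14, -0.001, 2.82]
force: [0.3, -0.0, -2.0]
width: 22.9
gripper_force: 59.0
```

>>> {"fn": "drive_tool", "kwargs": {"motion": [{"fingers": 0, "linear": [0, 0, -0.01], "twist": 0}, {"fingers": 0, "linear": [0, 0, 0], "twist": 0}, {"fingers": 0, "linear": [0, 0, 0], "twist": 0}]}}

```text
clock: 4.73
eef_pos: [449.6, 317.6, 269.3]
tool_rot: [-3.141, -0.001, 2.82]
force: [-0.4, -0.2, -2.7]
width: 22.7
gripper_force: 59.1
```

```bash
python3 - <<'E'
from h import *
togo([634.3,-62.8,260])
E
```

```text
4.73 [449.6 317.6 269.3] [-3.141e+00 -1.000e-03  2.820e+00] F [-0.4 -0.2 -2.7] w 22.7 59.09732937812805 togo [-295.6 -302.4    9.4]
```

>>> {"fn": "drive_tool", "kwargs": {"motion": [{"fingers": 0, "linear": [-0.015, -0.015, 0], "twist": 0}, {"fingers": 0, "linear": [-0.02, -0.02, 0], "twist": 0}, {"fingers": 0, "linear": [-0.02, -0.02, 0], "twist": 0}, {"fingers": 0, "linear": [-0.02, -0.02, 0], "twist": 0}, {"fingers": 0, "linear": [-0.02, -0.02, 0], "twist": 0}]}}

```text
clock: 5.15
eef_pos: [509.1, 196.0, 267.4]
tool_rot: [-3.138, -0.004, 2.82]
force: [0.5, -0.3, -0.6]
width: 22.4
gripper_force: 59.1
```

>>> {"fn": "drive_tool", "kwargs": {"motion": [{"fingers": 0, "linear": [-0.02, -0.02, 0], "twist": 0}, {"fingers": 0, "linear": [-0.02, -0.02, 0], "twist": 0}, {"fingers": 0, "linear": [-0.02, -0.02, 0], "twist": 0}, {"fingers": 0, "linear": [-0.02, -0.02, 0], "twist": 0}, {"fingers": 0, "linear": [-0.02, -0.02, 0], "twist": 0}]}}

```text
clock: 5.57
eef_pos: [572.3, 69.8, 267.2]
tool_rot: [-3.139, -0.005, 2.82]
force: [0.9, 0.1, -1.6]
width: 22.8
gripper_force: 59.1
```

>>> {"fn": "drive_tool", "kwargs": {"motion": [{"fingers": 0, "linear": [-0.02, -0.02, 0], "twist": 0}, {"fingers": 0, "linear": [-0.02, -0.02, 0], "twist": 0}, {"fingers": 0, "linear": [-0.02, -0.02, 0], "twist": 0}, {"fingers": 0, "linear": [-0.02, -0.02, 0], "twist": 0}, {"fingers": 0, "linear": [-0.015, -0.02, 0], "twist": 0}]}}

```text
clock: 5.98
eef_pos: [631.5, -55.2, 266.8]
tool_rot: [-3.14, -0.004, 2.819]
force: [1.2, -0.2, -1.7]
width: 23.2
gripper_force: 59.1
```

>>> {"fn": "drive_tool", "kwargs": {"motion": [{"fingers": 0, "linear": [0, 0, 0], "twist": 0}, {"fingers": 0, "linear": [0, 0, 0], "twist": 0}, {"fingers": 0, "linear": [0, 0, 0], "twist": 0}]}}

```text
clock: 6.23
eef_pos: [630.6, -52.8, 267.7]
tool_rot: [-3.141, -0.005, 2.82]
force: [-0.4, 0.7, -1.4]
width: 22.9
gripper_force: 59.1
```

```bash
python3 - <<'E'
from h import *
togo([634.3,-62.8,135]); a=snap('wrist','w4')['color']; b=snap('side','s4')['color'];c=snap('top','t4')['color']
z=lambda i,x,y:cv2.resize(i[y:y+100,x:x+133],(400,300),interpolation=2)
cv2.imwrite('pics/c4.png',np.vstack([np.hstack([z(b,350,150),z(c,310,100)]),np.hstack([a[100:400,120:520],z(b,350,80)])]))
E
```

```text
6.23 [630.6 -52.8 267.7] [-3.141 -0.005  2.82 ] F [-0.4  0.7 -1.4] w 22.9 59.11888360977173 togo [ -7.3  -8.3 132.7]
```

View pics/c4.png

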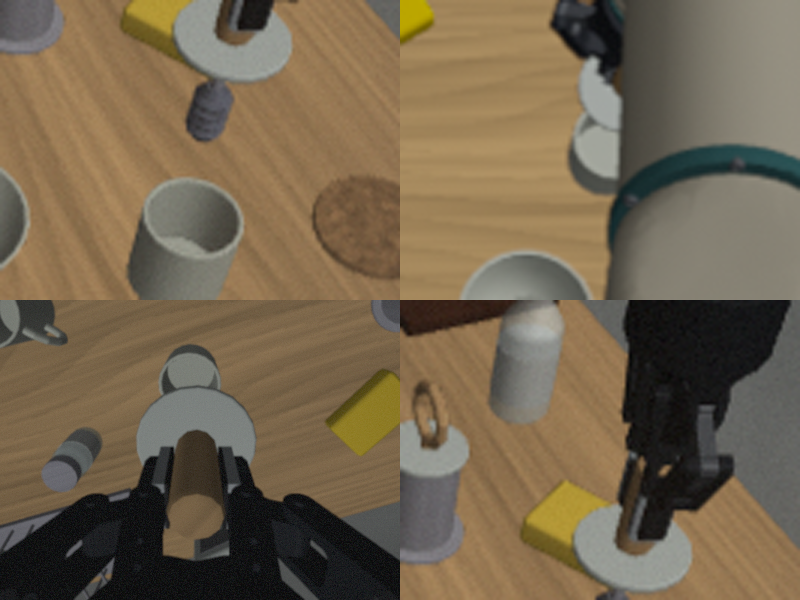

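The brush hangs upright over the jar, with the bristle end at side pixel about (418,194). I'll check that against the prediction, then dip.

```bash
python3 - <<'E'
from h import *
print(proj('s4',np.array([630.6,-52.8,157.5])))
E
```

```text
[416.91139902 194.4154987 ]
```

>>> {"fn": "drive_tool", "kwargs": {"motion": [{"fingers": 0, "linear": [-0.0075, -0.0085, 0], "twist": 0}, {"fingers": 0, "linear": [0, 0, 0], "twist": 0}, {"fingers": 0, "linear": [0, 0, 0.025], "twist": 0}, {"fingers": 0, "linear": [0, 0, 0.025], "twist": 0}, {"fingers": 0, "linear": [0, 0, 0], "twist": 0}]}}

```text
clock: 6.8
eef_pos: [633.2, -63.9, 215.9]
tool_rot: [-3.139, -0.008, 2.82]
force: [-1.7, 0.3, -2.6]
width: 22.5
gripper_force: 59.1
```

```bash
python3 - <<'E'
from h import *
togo([634.3,-62.8,133]); b=snap('side','s5')['color']
cv2.imwrite('pics/c5.png',cv2.resize(b[150:270,340:480],(560,480),interpolation=2))
E
```

```text
6.8 [633.2 -63.9 215.9] [-3.139 -0.008  2.82 ] F [-1.7  0.3 -2.6] w 22.5 59.12126004695892 togo [-1.4  1.5 82.9]
```

View pics/c5.png

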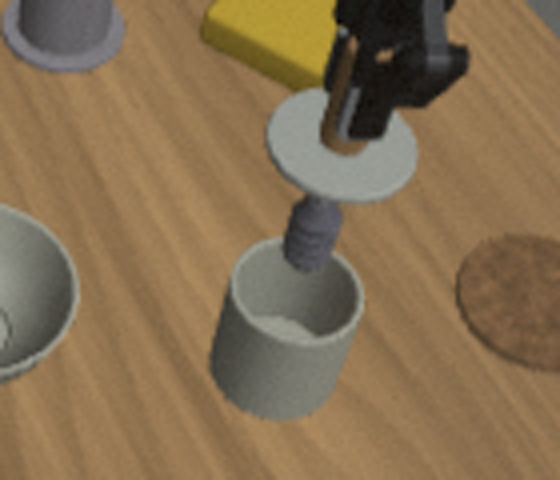

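The bristle end at (305,262) is heading into the centre of the jar mouth at (297,292). Continuing down.

>>> {"fn": "drive_tool", "kwargs": {"motion": [{"fingers": 0, "linear": [0, 0, 0.025], "twist": 0}, {"fingers": 0, "linear": [0, 0, 0.025], "twist": 0}, {"fingers": 0, "linear": [0, 0, 0.02], "twist": 0}, {"fingers": 0, "linear": [0, 0, 0.014], "twist": 0}, {"fingers": 0, "linear": [0, 0, 0], "twist": 0}]}}

```text
clock: 7.27
eef_pos: [635.3, -64.0, 134.8]
tool_rot: [-3.141, -0.003, 2.82]
force: [-0.8, 0.9, -1.0]
width: 22.8
gripper_force: 59.1
```

>>> {"fn": "drive_tool", "kwargs": {"motion": [{"fingers": 0, "linear": [0, 0, 0], "twist": 0}, {"fingers": 0, "linear": [0, 0, 0], "twist": 0}, {"fingers": 0, "linear": [0, 0, 0], "twist": 0}, {"fingers": 0, "linear": [0, 0, 0], "twist": 0}, {"fingers": 0, "linear": [0, 0, 0], "twist": 0}]}}

```text
clock: 7.68
eef_pos: [637.0, -64.1, 137.4]
tool_rot: [3.141, 0.002, 2.82]
force: [0.9, 0.2, -1.1]
width: 22.8
gripper_force: 59.1
```

>>> {"fn": "drive_tool", "kwargs": {"motion": [{"fingers": 0, "linear": [0, 0, -0.02], "twist": 0}, {"fingers": 0, "linear": [0, 0, -0.03], "twist": 0}, {"fingers": 0, "linear": [0, 0, -0.03], "twist": 0}, {"fingers": 0, "linear": [0, 0, -0.03], "twist": 0}, {"fingers": 0, "linear": [0, 0, -0.03], "twist": 0}]}}

```text
clock: 8.1
eef_pos: [636.2, -64.1, 278.2]
tool_rot: [3.142, 0.0, 2.82]
force: [-0.1, -1.1, -2.2]
width: 22.1
gripper_force: 59.1
```

>>> {"fn": "drive_tool", "kwargs": {"motion": [{"fingers": 0, "linear": [0, 0, 0], "twist": 0}, {"fingers": 0, "linear": [0, 0, 0], "twist": 0}]}}

```text
clock: 8.27
eef_pos: [637.5, -64.3, 278.8]
tool_rot: [3.14, 0.005, 2.82]
force: [-0.8, -0.3, -1.8]
width: 22.6
gripper_force: 59.1
```

```bash
python3 - <<'E'
from h import *
togo([450.3,318.2,121])
E
```

```text
8.27 [637.5 -64.3 278.8] [3.14  0.005 2.82 ] F [-0.8 -0.3 -1.8] w 22.6 59.1219037771225 togo [299.4 303.4 156.8]
```

>>> {"fn": "drive_tool", "kwargs": {"motion": [{"fingers": 0, "linear": [0.015, 0.015, 0], "twist": 0}, {"fingers": 0, "linear": [0.02, 0.02, 0], "twist": 0}, {"fingers": 0, "linear": [0.02, 0.02, 0], "twist": 0}, {"fingers": 0, "linear": [0.02, 0.02, 0], "twist": 0}, {"fingers": 0, "linear": [0.02, 0.02, 0], "twist": 0}]}}

```text
clock: 8.68
eef_pos: [574.5, 57.1, 274.8]
tool_rot: [-3.14, -0.003, 2.819]
force: [-0.1, 0.5, -0.5]
width: 22.6
gripper_force: 59.1
```

>>> {"fn": "drive_tool", "kwargs": {"motion": [{"fingers": 0, "linear": [0.02, 0.02, 0], "twist": 0}, {"fingers": 0, "linear": [0.02, 0.02, 0], "twist": 0}, {"fingers": 0, "linear": [0.02, 0.02, 0], "twist": 0}, {"fingers": 0, "linear": [0.02, 0.02, 0], "twist": 0}, {"fingers": 0, "linear": [0.02, 0.02, 0], "twist": 0}]}}

```text
clock: 9.1
eef_pos: [511.3, 183.4, 275.0]
tool_rot: [-3.14, -0.002, 2.82]
force: [1.0, 0.3, -1.7]
width: 22.5
gripper_force: 59.1
```

>>> {"fn": "drive_tool", "kwargs": {"motion": [{"fingers": 0, "linear": [0.02, 0.02, 0], "twist": 0}, {"fingers": 0, "linear": [0.02, 0.02, 0], "twist": 0}, {"fingers": 0, "linear": [0.02, 0.02, 0], "twist": 0}, {"fingers": 0, "linear": [0.02, 0.02, 0], "twist": 0}, {"fingers": 0, "linear": [0.02, 0.02, 0], "twist": 0}]}}

```text
clock: 9.52
eef_pos: [448.2, 309.7, 275.0]
tool_rot: [-3.139, -0.002, 2.82]
force: [0.9, 0.8, -1.8]
width: 23.0
gripper_force: 59.1
```

>>> {"fn": "drive_tool", "kwargs": {"motion": [{"fingers": 0, "linear": [0, 0, 0], "twist": 0}, {"fingers": 0, "linear": [0, 0, 0], "twist": 0}, {"fingers": 0, "linear": [0, 0, 0], "twist": 0}, {"fingers": 0, "linear": [0, 0, 0], "twist": 0}, {"fingers": 0, "linear": [0, 0, 0], "twist": 0}]}}

```text
clock: 9.93
eef_pos: [450.4, 307.6, 276.0]
tool_rot: [-3.141, 0.0, 2.817]
force: [-0.2, 0.6, -2.0]
width: 22.6
gripper_force: 59.1
```

```bash
python3 - <<'E'
from h import *
togo([450.3,318.2,121])
E
```

```text
9.93 [450.4 307.6 276. ] [-3.141  0.     2.817] F [-0.2  0.6 -2. ] w 22.6 59.14214551448822 togo [  3.5  10.2 155. ]
```

>>> {"fn": "drive_tool", "kwargs": {"motion": [{"fingers": 0, "linear": [0.0035, 0.01, 0], "twist": 0}, {"fingers": 0, "linear": [0, 0, 0.02], "twist": 0}, {"fingers": 0, "linear": [0, 0, 0.02], "twist": 0}, {"fingers": 0, "linear": [0, 0, 0], "twist": 0}, {"fingers": 0, "linear": [0, 0, 0], "twist": 0}]}}

```text
clock: 10.35
eef_pos: [449.3, 319.5, 235.7]
tool_rot: [-3.14, -0.001, 2.819]
force: [-0.2, 0.2, -1.6]
width: 22.5
gripper_force: 59.2
```

```bash
python3 - <<'E'
from h import *
togo([450.3,318.2,121]); b=snap('side','s6')['color']; a=snap('wrist','w6')['color']
cv2.imwrite('pics/c6.png',np.hstack([cv2.resize(b[50:175,210:335],(400,400),interpolation=2),a[:,120:520]]))
E
```

```text
10.35 [449.3 319.5 235.7] [-3.140e+00 -1.000e-03  2.819e+00] F [-0.2  0.2 -1.6] w 22.5 59.16840970516205 togo [ -1.5  -0.8 114.7]
```

View pics/c6.png

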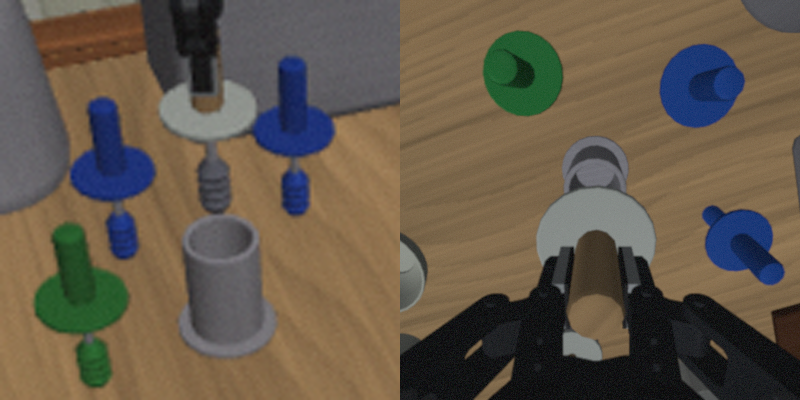

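The bristle end at (215,208) is above the holder bore at (222,240), and the brush is upright. I'll lower in steps and watch the force.

>>> {"fn": "drive_tool", "kwargs": {"motion": [{"fingers": 0, "linear": [-0.001, -0.001, 0.02], "twist": 0}, {"fingers": 0, "linear": [0, 0, 0.02], "twist": 0}, {"fingers": 0, "linear": [0, 0, 0.02], "twist": 0}, {"fingers": 0, "linear": [0, 0, 0], "twist": 0}, {"fingers": 0, "linear": [0, 0, 0], "twist": 0}]}}

```text
clock: 10.87
eef_pos: [450.5, 318.5, 176.8]
tool_rot: [-3.142, -0.0, 2.82]
force: [0.6, 0.6, -0.6]
width: 22.5
gripper_force: 59.2
```

>>> {"fn": "drive_tool", "kwargs": {"motion": [{"fingers": 0, "linear": [0, 0, 0.02], "twist": 0}, {"fingers": 0, "linear": [0, 0, 0.015], "twist": 0}, {"fingers": 0, "linear": [0, 0, 0.01], "twist": 0}, {"fingers": 0, "linear": [0, 0, 0], "twist": 0}, {"fingers": 0, "linear": [0, 0, 0], "twist": 0}]}}

```text
clock: 11.28
eef_pos: [450.9, 318.8, 132.2]
tool_rot: [3.141, 0.001, 2.82]
force: [-0.1, 0.2, -1.2]
width: 22.4
gripper_force: 59.2
```

```bash
python3 - <<'E'
from h import *
togo([450.3,318.2,121])
E
```

```text
11.28 [450.9 318.8 132.2] [3.141e+00 1.000e-03 2.820e+00] F [-0.1  0.2 -1.2] w 22.4 59.169597029685974 togo [ 0.4 -0.8 11.2]
```

>>> {"fn": "drive_tool", "kwargs": {"motion": [{"fingers": 0, "linear": [0, 0, 0.004], "twist": 0}, {"fingers": 0, "linear": [0, 0, 0.004], "twist": 0}, {"fingers": 0, "linear": [0, 0, 0.001], "twist": 0}, {"fingers": 0, "linear": [0, 0, 0], "twist": 0}, {"fingers": 0, "linear": [0, 0, 0], "twist": 0}]}}

```text
clock: 11.7
eef_pos: [450.3, 318.5, 122.4]
tool_rot: [3.142, 0.0, 2.82]
force: [1.0, 0.2, -1.0]
width: 23.0
gripper_force: 59.2
```

>>> {"fn": "drive_tool", "kwargs": {"motion": [{"fingers": 0, "linear": [0, 0, 0.001], "twist": 0}, {"fingers": 0, "linear": [0, 0, 0], "twist": 0}, {"fingers": 0, "linear": [0, 0, 0], "twist": 0}]}}

```text
clock: 11.95
eef_pos: [450.3, 318.5, 121.3]
tool_rot: [3.142, -0.0, 2.82]
force: [-1.0, 0.9, -1.1]
width: 22.6
gripper_force: 59.2
```

>>> {"fn": "drive_tool", "kwargs": {"motion": [{"fingers": 0, "linear": [0, 0, 0.001], "twist": 0}, {"fingers": 0, "linear": [0, 0, 0], "twist": 0}, {"fingers": 0, "linear": [0, 0, 0], "twist": 0}]}}

```text
clock: 12.2
eef_pos: [450.5, 318.6, 120.6]
tool_rot: [3.141, 0.0, 2.82]
force: [-0.9, 0.3, 2.8]
width: 22.7
gripper_force: 59.4
```

>>> {"fn": "drive_tool", "kwargs": {"motion": [{"fingers": 0, "linear": [0, 0, 0.001], "twist": 0}, {"fingers": 0, "linear": [0, 0, 0], "twist": 0}, {"fingers": 0, "linear": [0, 0, 0], "twist": 0}]}}

```text
clock: 12.45
eef_pos: [450.5, 318.6, 120.6]
tool_rot: [3.141, 0.0, 2.82]
force: [-3.1, -1.9, 10.7]
width: 23.0
gripper_force: 60.8
```

The upward force shows the disc is down on the rim. I'll ease off slightly and open.

>>> {"fn": "drive_tool", "kwargs": {"motion": [{"fingers": 0, "linear": [0, 0, -0.001], "twist": 0}, {"fingers": 0, "linear": [0, 0, 0], "twist": 0}, {"fingers": 0.5, "linear": [0, 0, 0], "twist": 0}, {"fingers": 1, "linear": [0, 0, 0], "twist": 0}, {"fingers": 1, "linear": [0, 0, 0], "twist": 0}]}}

```text
clock: 12.87
eef_pos: [450.3, 318.4, 120.1]
tool_rot: [-3.141, -0.0, 2.82]
force: [-0.2, -0.5, 0.7]
width: 58.1
gripper_force: 0.0
```

>>> {"fn": "drive_tool", "kwargs": {"motion": [{"fingers": 1, "linear": [0, 0, 0], "twist": 0}, {"fingers": 1, "linear": [0, 0, 0], "twist": 0}, {"fingers": 1, "linear": [0, 0, 0], "twist": 0}, {"fingers": 1, "linear": [0, 0, 0], "twist": 0}, {"fingers": 1, "linear": [0, 0, 0], "twist": 0}]}}

```text
clock: 13.28
eef_pos: [450.3, 318.4, 120.3]
tool_rot: [-3.142, -0.0, 2.82]
force: [-0.0, -0.7, -0.7]
width: 85.4
gripper_force: 0.0
```

>>> {"fn": "drive_tool", "kwargs": {"motion": [{"fingers": 1, "linear": [0, 0, -0.02], "twist": 0}, {"fingers": 1, "linear": [0, 0, -0.03], "twist": 0}, {"fingers": 1, "linear": [0, 0, -0.035], "twist": 0}, {"fingers": 1, "linear": [0, 0, -0.04], "twist": 0}, {"fingers": 1, "linear": [0, 0, -0.03], "twist": 0}]}}

```text
clock: 13.7
eef_pos: [450.8, 318.6, 278.2]
tool_rot: [3.14, 0.001, 2.82]
force: [0.8, 1.0, 0.2]
width: 85.5
gripper_force: 0.0
```

>>> {"fn": "drive_tool", "kwargs": {"motion": [{"fingers": 1, "linear": [0, 0, 0], "twist": 0}, {"fingers": 1, "linear": [0, 0, 0], "twist": 0}, {"fingers": 1, "linear": [0, 0, 0], "twist": 0}, {"fingers": 1, "linear": [0, 0, 0], "twist": 0}, {"fingers": 1, "linear": [0, 0, 0], "twist": 0}]}}

```text
clock: 14.12
eef_pos: [449.5, 317.9, 273.7]
tool_rot: [-3.139, -0.002, 2.82]
force: [0.2, 0.1, 0.1]
width: 84.8
gripper_force: 0.0
```

```bash
python3 - <<'E'
from h import *
togo([450.3,318.2,121]); b=snap('side','s7')['color']
cv2.imwrite('pics/c7.png',np.hstack([cv2.resize(b[60:185,210:335],(400,400),interpolation=2),cv2.resize(b[180:380,340:540],(400,400))]))
E
```

```text
14.12 [449.5 317.9 273.7] [-3.139e+00 -2.000e-03  2.820e+00] F [0.2 0.1 0.1] w 84.8 0.0 togo [ -0.9   0.9 152.7]
```

View pics/c7.png

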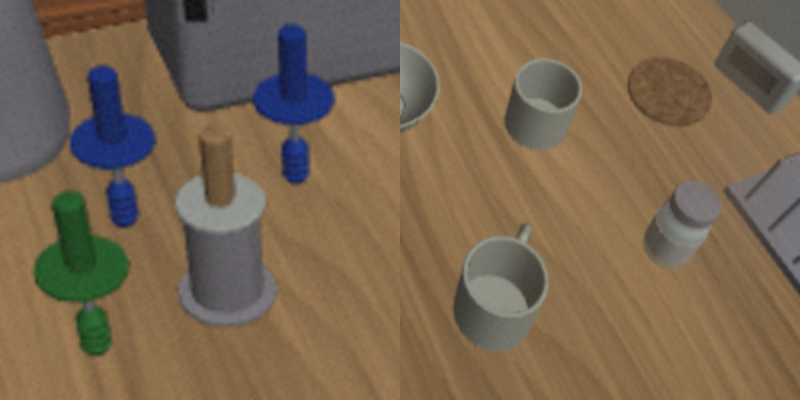

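The brush is seated upright with its disc on the rim, at (221,203). The jar (543,103) and mug (500,290) are where they were, so I'm handing in.

```bash
python3 -c "
from h import *
print(ctrl.finish_job())"
```

```text
the job is handed in; nothing more can be done
None
```

I dipped the brush in the jar to about 26 mm above its underside, set it back down on its disc in its own holder and let go. The jar and mug look unmoved in the last side picture. I handed the job in at about 14 s; the hand-in gave no verdict.

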